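# Hardness check on the press bed's test pad

### The arm

A 7-joint arm with a two-finger parallel gripper is mounted at the origin on the work surface. World frame = base frame: x ahead of the robot, y to its left, z up, the work surface at z = 0. Lengths are in m, angles in degrees, forces in N, time in s.
With the tool pointing down it reaches from about 0.425 to 0.875 m from the base axis. Payload 4.7 kg.
Tool frame: the origin (TCP) lies at the very end of the fingers, on their centre line; the grasp point (between the pads) lies 19 mm behind it; z points along the fingers, y is the line along which they close (so a half turn about z gives the same grasp; the last joint's range is limited). The gripper opens to 87 mm and grips with 3 to 60 N. Pads are 19 mm wide; open, the fingers measure 117 mm over their backs; the gripper's body (75 mm by 190 mm) begins 51 mm behind the grasp point.
Start: joints at [77.813, 18.392, -4.016, 83.108, 1.295, 78.541, -3.26], TCP at [0.146, -0.633, 0.223] pointing down, gripper open.
Joint ranges: [-163.93, 163.93], [-17.29, 119.83], [-79.2, 71.16], [3.27, 140.29], [-89.18, 269.18], [5.43, 117.66], [-154.24, 154.24]. Speed limits (degrees/s): [147.25, 147.25, 180, 180, 180, 180, 180].

### API

Orientations are given as [roll, pitch, yaw] about the fixed x, y, z axes, in that order (R = Rz(yaw) Ry(pitch) Rx(roll)).
In Python, from cell import get_obs, read_camera, sign_off, silhouettes gives the robot as it stands.
- The arm moves only by the tool play_rows, never from a script. Its argument "steps" is a list that holds one entry, the list of rows, each a list of 7 numbers: the shift along the tool's x, y, z in m, then the turn, a rotation vector about the tool's x, y, z in rad, then the finger opening in m, from 0 to 0.087. A call has 1 to 12 rows; each row shifts and turns the commanded pose from where the row before left it, along the tool's axes as they then stand; what a row does not reach is not made up. A row lasts 1/10 s, in which the tool goes at most 50 mm and 8.59 degrees, less where a joint would pass 70% of its speed; a pose out of reach is approached as far as the arm can. A call is refused whole if a number of a shift passes 0.05 or a number of a turn 0.15, either way. A call with a gripper value outside its range is refused whole. The fingers move at their own pace and stop on an object; "force" is the grip in N (left out, the last holds). Time passes only in rows, so rows that do not move let the fingers close. It gives the time, the measured TCP pose, the force, the opening and the grip force at its end, in the units of the state.
- get_obs(): the state, without advancing time (a new reading comes with each control period).
- read_camera(name): name is "scene" or "top" or "wrist"; returns a dict with "frame" (400x640x3 uint8, red, green, blue), "intrinsics" (3x3 intrinsics, pixels), "view" (4x4, takes a point from world to camera coordinates). Camera axes: x right, y up, looking along -z (the intrinsics and any distortion apply to the point x, -y, -z); pixel columns grow to the right and rows downward; lengths in m; the calibration is good to about 2 mm. A picture is of the moment at which its call begins. There is no depth.
- sign_off(): hands the job in; it is judged then, once.
Trained networks look in the newest picture that a camera, given by its name, has taken for a name from the list of things; names that differ only in an ending like _2 or _b are one class to them, and where a whole thing is asked for, a point or a joint stands for the part that bears it (a point fixed in the world has none). Each returns a list of dicts, best first, with "p" (0 to 1); they miss things now and then, are a little off and sometimes report something else, mostly with a low value. They report only what shows in the picture. A call takes as long as a camera call. They do not tell look-alikes from the thing itself.
- silhouettes(camera, name): "pixels" (400x640 bool, what is visible of it) and "extent" ([left, top, right, bottom] in pixels, round what is visible of it).
The state is a dict: "time_s": time; "qpos": joint angles; "joint_velocities": joint speeds; "effort": joint torques, N m; "tool_pos": TCP position; "tool_rot": TCP orientation; "force": force on the tool from outside, world axes, zero at the start; "wrist_torque": the same for the moment, N m; "grip_width": finger opening in m; "grasp_force": force on a finger pad.
Only numpy, scipy, OpenCV 4.12 (cv2) and the standard library are available. Lean on these libraries where they do the work, as an engineer would, in place of code of your own. Each camera call takes 0.05 s, during which the arm holds its last target. There are 200 camera calls.

### The job

Lift the loose aluminium cap off the test pad on the sloped press bed and set it down right way up in the round steel dish. Then take the hardness gauge out of its wooden stand and hold it square to the sloping pad with the tip of its spring nose inside the small ring marked at the pad's centre, pressed on lightly with about 4 N (nose a little over half-way in, never harder than 15 N). Finish while still holding the gauge there like that, and do not disturb the other things on the table.

Things in the scene. Friction and masses are not known exactly. Their poses are not given: they have to be found in the camera images.
- bed: Fixed dark steel press bed, 190 x 160 mm on plan. Origin: centre of its footprint on the table, z up, x towards its high end. Its flat top slopes up along x at 0.35 rad: 31 mm high at the low end, 65 mm at the middle, 99 mm at the high end. Across the high end, 88 mm up the slope from the middle, runs a fixed black roller rising 36 mm (with its posts) above the slope.
- test_pad: Fixed reddish-brown silicone disc, 36 mm in diameter, 8 mm proud of the middle of the bed's slope; hidden under the cap at the start. Origin: centre of its flat top face, the spot to test, marked by a thin black ring 16 mm in diameter with a dot. z is square to the face, outwards (leaning 0.35 rad from vertical towards the bed's low end); x points up the slope.
- cap: Loose aluminium cap, about 60 g, covering the pad: a round shell 50 mm in diameter, 14 mm high, open below (42 mm wide, 10 mm deep inside), with a plain round knob 20 mm in diameter from 14 to 44 mm above its rim. Origin: centre of the open rim; z along the knob. At the start the rim rests on the slope and its z is along the pad's.
- dish: Fixed round steel dish for the cap, 84 mm outside, 76 mm inside, rim 18 mm above the table. Origin at the centre of its underside, z up.
- dish_floor (a point): Centre of the dish's flat inner floor, 5 mm above the table (13 mm below its rim).
- stand: Fixed wooden block 70 x 70 mm, 70 mm high (with a low foot 90 mm square), with an upright 21 mm hole in which the gauge stands. Origin at the centre of its underside, z up.
- gauge: Loose hardness gauge, about 0.19 kg. Origin: centre of the underside of its 36 x 24 mm collar, which rests on the stand; z up from nose to case. Case: flat aluminium disc on edge, 56 mm in diameter, centred at z = 40 mm, 24 mm thick along y (white dial on -y); grip it across those flat faces. Below: stem 14 mm in diameter to z = -34 mm, then the 8 mm spring nose to z = -52 mm.
- nose_tip (a point): The round end of the gauge's spring nose, 52 mm below the gauge's origin on its z axis when the nose is out.
- nose (a joint): How far the spring nose is pushed in (m): 0 fully out, 0.014 fully in (hard stop). The spring gives 500 N/m: 4 N at 8 mm.
- screwdriver: Bystander: screwdriver lying between robot and bed; to be left alone.
- brush: Bystander: brush lying on the table.
- glue: Bystander: white bottle 150 mm tall, 56 mm in diameter.
- tub: Bystander: clear open tub 110 x 90 x 45 mm.
- reel: Bystander: black empty reel 90 mm in diameter, 34 mm high, lying flat.
- carton: Bystander: cardboard box 90 x 120 x 70 mm.
- collar: Bystander: steel collar 44 mm in diameter, 16 mm high.
Things that resemble listed ones, but are neither listed nor needed, are in the scene too. Of the things that look like the gauge, the smaller one is meant.

How it is judged:
By the outcome, as a careful person would: the job done as asked, in the order asked, and still so for the second after the job is handed in, while the arm keeps its last pose, push and grip.
It also fails if it takes over 64 s, if anything falls off the work surface, if the arm or the gripper's body presses on something with over 40 N, if the wrist force passes 120 N, or if a joint passes its speed limit or range.

## Working session

There is one attempt and no reset: what is moved stays moved. The work goes in short steps, Python scripts to look and compute and a tool call to move; the robot and the scene stay as the last step left them, time stands still between calls to the robot, and variables do not carry over. Pictures are saved under pics/ and viewed, at most 12 in all, crops included, and the job is handed in when it is done.

Besides the shell and the picture viewer there is one more tool, called after "Emit:" as name([rows], argument=value, ...), one row to a line, values as JSON. play_rows: Moves the arm, as the interface text tells. Its arguments: {"type":"object","properties":{"steps":{"type":"array","items":{"type":"array","items":{"type":"array","items":{"type":"number"}}}},"force":{"type":"number"}},"required":["steps"]}

```bash
ls; mkdir -p pics; cat > h.py <<'E'
import numpy as np, cv2
from cell import *
def save(n,f): cv2.imwrite('pics/'+n,f[:,:,::-1])
E
python3 - <<'E'
from h import *
o=get_obs(); print({k:np.round(v,3).tolist() for k,v in o.items()})
fr=[]
for c in ['scene','top']:
    r=read_camera(c); fr.append(r['frame']); print(c,r['intrinsics'].tolist(),np.round(r['view'],4).tolist(),[k for k in r])
    for n in ['bed','cap','dish','stand','gauge']:
        for d in silhouettes(c,n)[:4]: print(n,round(d['p'],2),d['extent'],d['pixels'].sum())
save('a.png',cv2.resize(np.vstack(fr),(480,600))) if 0 else [save(f'{i}.png',f) for i,f in enumerate(fr)]
E
```

```text
pics
{'time_s': 0.0, 'qpos': [77.813, 18.44, -4.015, 83.175, 1.296, 78.54, -3.261], 'joint_velocities': [0.055, 0.034, -0.083, -0.068, 0.082, -0.066, 0.034], 'effort': [-0.001, -49.129, -0.404, -31.253, -0.064, 0.044, 0.0], 'tool_pos': [0.146, -0.633, 0.221], 'tool_rot': [-179.89, 0.007, 12.997], 'force': [0.13, 0.609, 0.031], 'wrist_torque': [0.036, -0.049, 0.016], 'grasp_force': 0.0, 'grip_width': 0.087}
scene [[412.3115917544598, 0.0, 307.8313295281186], [0.0, 412.3115917544598, 195.181525095352], [0.0, 0.0, 1.0]] [[0.6911, 0.7227, -0.0112, -0.3845], [-0.5733, 0.5576, 0.6004, 0.2606], [0.4402, -0.4085, 0.7996, -1.4204], [0.0, 0.0, 0.0, 1.0]] ['frame', 'intrinsics', 'view']
bed 0.25 [285.3, 195.8, 302.1, 218.5] 262
cap 0.5 [283.1, 197.1, 301.6, 218.5] 253
dish 0.68 [170.2, 240.4, 209.3, 274.0] 812
dish 0.25 [252.7, 185.5, 342.6, 265.4] 3824
stand 0.65 [324.6, 131.3, 356.3, 165.2] 799
gauge 0.78 [299.6, 85.7, 326.0, 127.5] 617
gauge 0.58 [333.6, 113.1, 351.2, 139.0] 323
gauge 0.37 [248.6, 155.0, 282.5, 195.8] 234
top [[390.15593351879187, 0.0, 324.0027535635516], [0.0, 390.15593351879187, 194.45175322860766], [0.0, 0.0, 1.0]] [[-0.0039, -1.0, 0.0088, 0.0366], [0.9972, -0.0032, 0.075, -0.5585], [-0.075, 0.009, 0.9971, -1.1106], [0.0, 0.0, 0.0, 1.0]] ['frame', 'intrinsics', 'view']
bed 0.74 [324.9, 157.6, 388.4, 230.8] 3799
cap 0.82 [343.8, 188.3, 368.7, 203.6] 289
dish 0.68 [431.7, 222.0, 457.1, 246.4] 637
stand 0.79 [229.9, 215.2, 265.4, 252.9] 653
gauge 0.88 [225.4, 278.8, 255.2, 297.7] 510
gauge 0.78 [232.9, 223.4, 252.6, 243.9] 273
gauge 0.23 [260.3, 119.1, 284.6, 145.6] 467
```

View pics/0.png

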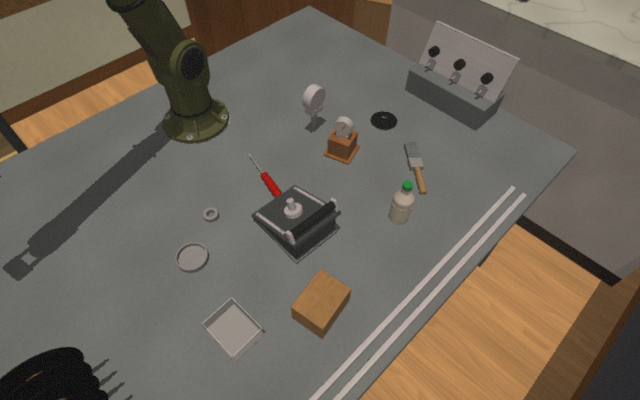

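View pics/1.png

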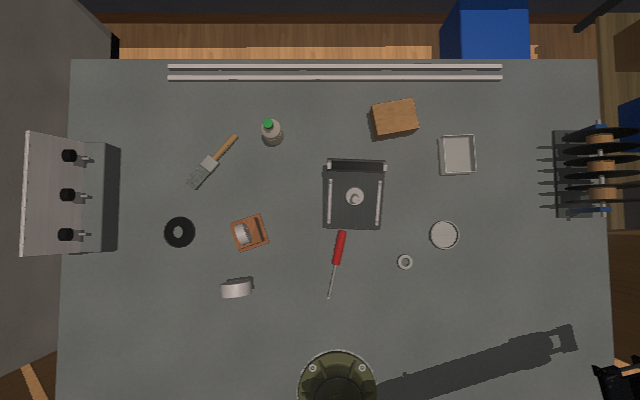

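The scene image shows two gauges: a larger one at (313,98) in scene / (236,288) in top, and a smaller one in the wooden stand at (343,125) / (243,233). The smaller one, in the stand, fits the description. The dish is at (192,257) / (444,235), and the cap is on the bed at (292,208) / (355,197).

```bash
cat >> h.py <<'E'
def ray(r,u,v):
    K=r['intrinsics'];V=r['view'];d=np.array([(u-K[0,2])/K[0,0],-(v-K[1,2])/K[1,1],-1.])
    R=V[:3,:3];return -R.T@V[:3,3],R.T@d
def atz(r,u,v,z):
    o,d=ray(r,u,v);return o+d*(z-o[2])/d[2]
def proj(r,P):
    K=r['intrinsics'];V=r['view'];c=np.asarray(P)@V[:3,:3].T+V[:3,3]
    return np.stack([K[0,0]*c[...,0]/-c[...,2]+K[0,2],K[1,1]*-c[...,1]/-c[...,2]+K[1,2]],-1)
E
python3 - <<'E'
from h import *
ims=[]
for c in ['top','scene']:
    r=read_camera(c)
    s=lambda n,i=0:silhouettes(c,n)[i]
    for n,z in [('dish',.018),('cap',.095),('stand',.07),('gauge',.1),('bed',.065),('screwdriver',.01)]:
        for d in silhouettes(c,n)[:2]:
            m=d['pixels'];v,u=np.nonzero(m);(cx,cy),(w,h),a=cv2.minAreaRect(np.stack([u,v],1).astype(np.float32))
            print(c,n,round(d['p'],2),'mean',u.mean().round(1),v.mean().round(1),atz(r,u.mean(),v.mean(),z).round(4),'rect',np.round([cx,cy,w,h,a],1),atz(r,cx,cy,z).round(4))
    f=r['frame']
    b=[(210,200,290,260),(310,145,400,245)] if c=='top' else [(300,80,380,170),(240,170,350,270)]
    for x0,y0,x1,y1 in b: ims.append(cv2.resize(f[y0:y1,x0:x1],(400,300),interpolation=cv2.INTER_CUBIC))
save('c.png',np.vstack([np.hstack(ims[:2]),np.hstack(ims[2:])]))
E
```

```text
top dish 0.65 mean 444.5 234.6 [ 0.4413 -0.3134  0.018 ] rect [444.  234.5  27.   28.   90. ] [ 0.4416 -0.312   0.018 ]
top cap 0.5 mean 354.8 195.7 [ 0.5495 -0.0483  0.095 ] rect [355.  195.5  17.   16.   90. ] [ 0.5499 -0.0487  0.095 ]
top stand 0.66 mean 252.0 233.0 [0.4493 0.2334 0.07  ] rect [249.5 233.   31.3  33.2  71.6] [0.4494 0.2403 0.07  ]
top stand 0.21 mean 394.4 118.7 [ 0.7685 -0.1643  0.07  ] rect [394.4 119.   37.1  47.1  78.7] [ 0.7675 -0.1642  0.07  ]
top gauge 0.61 mean 236.0 288.3 [0.3047 0.2689 0.1   ] rect [235.5 288.1  18.   32.6  82.9] [0.3051 0.2704 0.1   ]
top gauge 0.54 mean 242.9 233.2 [0.4496 0.2524 0.1   ] rect [242.9 233.2  20.6  13.6  71.6] [0.4496 0.2525 0.1   ]
top bed 0.96 mean 354.5 193.4 [ 0.5581 -0.0501  0.065 ] rect [355.9 193.9  60.2  70.1   2.4] [ 0.5565 -0.0538  0.065 ]
top screwdriver 0.7 mean 339.0 248.5 [ 0.4023 -0.0082  0.01  ] rect [337.3 258.5   8.6  58.2  10.3] [ 0.3734 -0.0031  0.01  ]
scene dish 0.68 mean 191.4 257.2 [ 0.4477 -0.3176  0.018 ] rect [191.3 257.6  29.1  32.2  63.4] [ 0.4486 -0.3185  0.018 ]
scene cap 0.84 mean 292.2 209.4 [ 0.5609 -0.0593  0.095 ] rect [291.4 209.7  18.4  17.   35.5] [ 0.5602 -0.0615  0.095 ]
scene cap 0.24 mean 320.1 303.2 [ 0.7927 -0.1866  0.095 ] rect [320.  302.7  44.1  57.7  34.7] [ 0.7918 -0.1861  0.095 ]
scene stand 0.65 mean 341.2 147.5 [0.4827 0.2102 0.07  ] rect [341.9 145.6  32.   32.5  13. ] [0.4788 0.2173 0.07  ]
scene gauge 0.78 mean 342.6 127.1 [0.4458 0.2528 0.1   ] rect [342.1 126.8  17.9  21.   26.6] [0.444  0.2526 0.1   ]
scene gauge 0.65 mean 232.6 329.3 [ 0.7058 -0.3637  0.1   ] rect [232.6 329.2  52.4  44.4  47. ] [ 0.7056 -0.3636  0.1   ]
scene bed 0.93 mean 298.1 222.7 [ 0.5869 -0.0636  0.065 ] rect [300.5 218.1  66.6  75.8  51.8] [ 0.5806 -0.0493  0.065 ]
scene screwdriver 0.59 mean 267.6 180.9 [ 0.386  -0.0045  0.01  ] rect [263.1 176.7  48.7   8.6  51.3] [ 0.3639 -0.0037  0.01  ]
```

View pics/c.png

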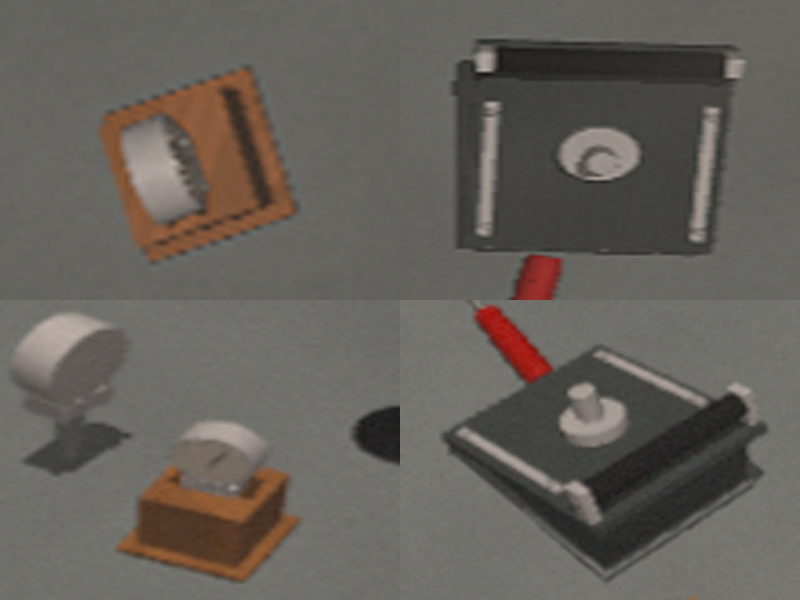

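The enlarged crop confirms it: the small silver gauge stands in the wooden block (top ≈ (243,233)), and the larger look-alike stands free to its upper left in the scene view. The stand and gauge are turned by about +18°, and the bed by about −2°.

```bash
cat >> h.py <<'E'
from scipy.spatial.transform import Rotation as Ro
from scipy.linalg import logm,expm
def pose():
    o=get_obs();T=np.eye(4);T[:3,:3]=Ro.from_euler('xyz',o['tool_rot'],degrees=True).as_matrix();T[:3,3]=o['tool_pos'];return T
def mk(p,rpy):
    T=np.eye(4);T[:3,:3]=Ro.from_euler('xyz',rpy,degrees=True).as_matrix();T[:3,3]=p;return T
def rows(T0,T1,N):
    E=np.real(expm(logm(np.linalg.inv(T0)@T1)/N));w=Ro.from_matrix(E[:3,:3]).as_rotvec()
    print(N,'rows of',np.round(E[:3,3],4).tolist(),np.round(w,4).tolist())
def bedT(x,y,yaw): return mk([x,y,0],[0,0,yaw])
def capT(x,y,yaw): return bedT(x,y,yaw)@mk([0,0,.065],[0,np.degrees(-.35),0])
E
python3 - <<'E'
from h import *
from scipy.optimize import least_squares
t=np.linspace(0,2*np.pi,60)
def circ(r,z): return np.stack([r*np.cos(t),r*np.sin(t),0*t+z],1)
P=np.vstack([circ(.025,0),circ(.025,.014),circ(.01,.044)])
obs=[]
for c in ['top','scene']:
    r=read_camera(c); d=silhouettes(c,'cap')[0]; print(d['p'],d['extent']); obs.append((r,d['extent']))
def f(q,o=obs):
    T=capT(q[0],q[1],-2.3);W=P@T[:3,:3].T+T[:3,3];e=[]
    for r,x in o:
        p=proj(r,W);e+=[*(p.min(0)-x[:2]),*(p.max(0)-x[2:])]
    return np.array(e)
for o in (obs,obs[:1],obs[1:]):
    s=least_squares(f,[.555,-.055],args=(o,),loss='soft_l1');print(s.x.round(4),f(s.x,o).round(1))
x,y=s.x
q=least_squares(f,[.555,-.055],loss='soft_l1').x
T1=capT(*q,-2.3)@mk([0,0,.15],[180,0,0])
print(T1.round(3)); 
rows(pose(),T1,24)
E
```

```text
0.67 [345.9, 186.6, 366.7, 202.9]
0.84 [282.5, 198.4, 303.9, 218.8]
[ 0.5561 -0.0521] [ 0.4 -1.2 -2.   1.2  0.5 -0.2 -1.4  0.8]
[ 0.5561 -0.0544] [ 1.2 -1.2 -1.2  1.2]
[ 0.5563 -0.0506] [ 1.  -0.5 -1.   0.5]
[[ 0.939 -0.04   0.343  0.505]
 [-0.038 -0.999 -0.014 -0.05 ]
 [ 0.343  0.    -0.939  0.206]
 [ 0.     0.     0.     1.   ]]
24 rows of [0.0171, -0.0228, 0.0034] [-0.0019, 0.0145, 0.011]
```

Emit:
play_rows([
  [[0.0171,-0.0228,0.0034,-0.0019,0.0145,0.011,0.05],[0.0171,-0.0228,0.0034,-0.0019,0.0145,0.011,0.05],[0.0171,-0.0228,0.0034,-0.0019,0.0145,0.011,0.05],[0.0171,-0.0228,0.0034,-0.0019,0.0145,0.011,0.05],[0.0171,-0.0228,0.0034,-0.0019,0.0145,0.011,0.05],[0.0171,-0.0228,0.0034,-0.0019,0.0145,0.011,0.05],[0.0171,-0.0228,0.0034,-0.0019,0.0145,0.011,0.05],[0.0171,-0.0228,0.0034,-0.0019,0.0145,0.011,0.05],[0.0171,-0.0228,0.0034,-0.0019,0.0145,0.011,0.05],[0.0171,-0.0228,0.0034,-0.0019,0.0145,0.011,0.05],[0.0171,-0.0228,0.0034,-0.0019,0.0145,0.011,0.05],[0.0171,-0.0228,0.0034,-0.0019,0.0145,0.011,0.05]],
])

```text
time_s: 2.7
tool_pos: [0.306, -0.3286, 0.1965]
tool_rot: [179.3, -10.1, 5.4]
force: [0.3, 0.4, 0.2]
grip_width: 0.05
grasp_force: 0.0
```

Emit:
play_rows([
  [[0.0171,-0.0228,0.0034,-0.0019,0.0145,0.011,0.05],[0.0171,-0.0228,0.0034,-0.0019,0.0145,0.011,0.05],[0.0171,-0.0228,0.0034,-0.0019,0.0145,0.011,0.05],[0.0171,-0.0228,0.0034,-0.0019,0.0145,0.011,0.05],[0.0171,-0.0228,0.0034,-0.0019,0.0145,0.011,0.05],[0.0171,-0.0228,0.0034,-0.0019,0.0145,0.011,0.05],[0.0171,-0.0228,0.0034,-0.0019,0.0145,0.011,0.05],[0.0171,-0.0228,0.0034,-0.0019,0.0145,0.011,0.05],[0.0171,-0.0228,0.0034,-0.0019,0.0145,0.011,0.05],[0.0171,-0.0228,0.0034,-0.0019,0.0145,0.011,0.05],[0.0171,-0.0228,0.0034,-0.0019,0.0145,0.011,0.05],[0.0171,-0.0228,0.0034,-0.0019,0.0145,0.011,0.05]],
])

```text
time_s: 3.9
tool_pos: [0.5056, -0.0484, 0.207]
tool_rot: [-180.0, -20.1, -2.3]
force: [-0.2, 0.0, 0.6]
grip_width: 0.05
grasp_force: 0.0
```

Emit:
play_rows([
  [[0,0,0,0,0,0,0.05],[0,0,0,0,0,0,0.05],[0,0,0,0,0,0,0.05]],
])

```text
time_s: 4.2
tool_pos: [0.5045, -0.0506, 0.2065]
tool_rot: [-180.0, -20.0, -2.4]
force: [-0.6, 0.2, -0.3]
grip_width: 0.0499
grasp_force: 0.0
```

```bash
python3 - <<'E'
from h import *
r=read_camera('wrist');save('w1.png',r['frame'])
print(np.round(pose(),3).tolist(),np.round(np.linalg.inv(pose())@np.linalg.inv(r['view']),3).tolist(), r['intrinsics'].round(1).tolist())
for d in silhouettes('wrist','cap')[:2]:print(d['p'],d['extent'])
T=capT(.556,-.052,-2.3)
for z,rr in [(0,.025),(.014,.025),(.044,.01)]:
    t=np.linspace(0,6.28,60);p=proj(r,np.stack([rr*np.cos(t),rr*np.sin(t),0*t+z],1)@T[:3,:3].T+T[:3,3]);print(z,p.min(0).round(1),p.max(0).round(1))
E
```

```text
[[0.939, -0.041, 0.342, 0.505], [-0.039, -0.999, -0.013, -0.051], [0.342, -0.001, -0.94, 0.206], [0.0, 0.0, 0.0, 1.0]] [[0.001, 0.954, 0.301, 0.083], [1.0, -0.002, 0.0, 0.0], [0.001, 0.301, -0.954, -0.163], [0.0, 0.0, 0.0, 1.0]] [[297.4, 0.0, 319.9], [0.0, 297.4, 201.8], [0.0, 0.0, 1.0]]
0.86 [290.0, 166.9, 337.8, 213.5]
0 [296.3 165. ] [342.2 209.5]
0.014 [295.3 167.5] [343.2 213.7]
0.044 [308.6 189.4] [329.7 209.6]
```

View pics/w1.png

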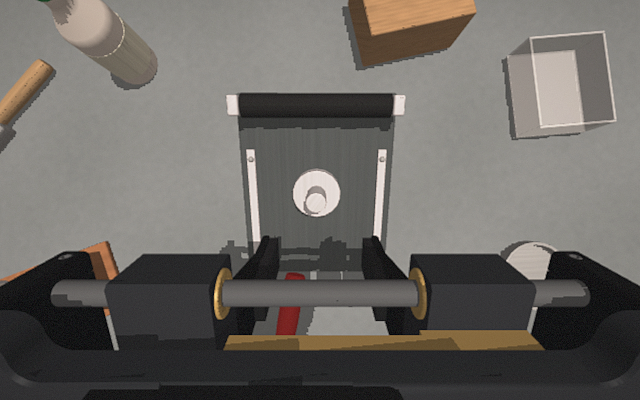

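The wrist image shows the cap shell at about u 293–340, v 168–216, with the knob top at (315,203). That is about 3 px left of where I predicted it. I'll measure it precisely.

```bash
python3 - <<'E'
from h import *
from scipy.optimize import least_squares
r=read_camera('wrist');g=cv2.cvtColor(r['frame'],cv2.COLOR_RGB2GRAY)
m=np.zeros_like(g);m[155:228,275:358]=(g[155:228,275:358]>125)
n,l,st,c=cv2.connectedComponentsWithStats(m);i=1+st[1:,4].argmax();x,y,w,h=st[i,:4];E=[x-.5,y-.5,x+w-.5,y+h-.5];print(E)
t=np.linspace(0,2*np.pi,90)
P=np.vstack([np.stack([a*np.cos(t),a*np.sin(t),0*t+z],1) for a,z in[(.025,0),(.025,.014),(.01,.044)]])
def f(q):
    T=capT(q[0],q[1],-2.3);p=proj(r,P@T[:3,:3].T+T[:3,3]);return np.r_[p.min(0)-E[:2],p.max(0)-E[2:]]
q=least_squares(f,[.556,-.05]).x;print(q.round(4),f(q).round(1))
T=capT(*q,-2.3);rows(pose(),T@mk([0,0,.017],[180,0,0]),12)
rows(pose(),T@mk([0,0,.15],[180,0,0]),1)
# roller ends for yaw/side: detect rails
hsv=g[150:235,240:395]
for v in (165,185,205,225): print(v,[u for u in range(240,395) if g[v,u]>120 and not 285<u<350])
E
```

```text
[np.float64(291.5), np.float64(168.5), np.float64(339.5), np.float64(216.5)]
[ 0.5529 -0.0481] [ 0.  -0.4 -0.   0.4]
12 rows of [-0.0003, -0.0004, 0.011] [-0.0, 0.0, -0.0001]
1 rows of [-0.0034, -0.0044, -0.0005] [-0.0005, 0.0003, -0.0015]
165 [240, 241, 247, 248, 249, 250, 251, 252, 253, 254, 255, 377, 378, 379, 380, 381, 382, 383, 384, 385, 392, 393, 394]
185 [240, 241, 242, 248, 249, 250, 251, 252, 253, 254, 255, 256, 376, 377, 378, 379, 380, 381, 382, 383, 384, 390, 391, 392, 393, 394]
205 [240, 241, 242, 243, 250, 251, 252, 253, 254, 255, 256, 257, 258, 375, 376, 377, 378, 379, 380, 381, 382, 389, 390, 391, 392, 393, 394]
225 [240, 241, 242, 243, 244, 245, 251, 252, 253, 254, 255, 256, 257, 258, 259, 374, 375, 376, 377, 378, 379, 380, 381, 387, 388, 389, 390, 391, 392, 393, 394]
```

Emit:
play_rows([
  [[-0.0034,-0.0044,0,0,0,0,0.05],[0,0,0.02,0,0,0,0.05],[0,0,0.02,0,0,0,0.05],[0,0,0.02,0,0,0,0.05],[0,0,0.02,0,0,0,0.05],[0,0,0.02,0,0,0,0.05],[0,0,0.015,0,0,0,0.05],[0,0,0.01,0,0,0,0.05],[0,0,0.006,0,0,0,0.05],[0,0,0,0,0,0,0.05],[0,0,0,0,0,0,0.05]],
], force=20)

```text
time_s: 5.45
tool_pos: [0.5472, -0.0468, 0.0829]
tool_rot: [-180.0, -20.1, -2.3]
force: [0.2, 0.7, 0.6]
grip_width: 0.05
grasp_force: 0.0
```

Emit:
play_rows([
  [[0,0,0,0,0,0,0.0],[0,0,0,0,0,0,0.0],[0,0,0,0,0,0,0.0],[0,0,0,0,0,0,0.0],[0,0,0,0,0,0,0.0],[0,0,0,0,0,0,0.0]],
], force=20)

```text
time_s: 6.05
tool_pos: [0.547, -0.0469, 0.0826]
tool_rot: [-180.0, -20.1, -2.3]
force: [-1.0, -0.3, 2.1]
grip_width: 0.0193
grasp_force: 20.0
```

Emit:
play_rows([
  [[0,0,-0.006,0,0,0,0.0],[0,0,-0.012,0,0,0,0.0],[0,0,-0.02,0,0,0,0.0],[0,0,-0.02,0,0,0,0.0],[0,0,-0.02,0,0,0,0.0],[0,0,-0.02,0,0,0,0.0],[0,0,-0.02,0,0,0,0.0],[0,0,-0.012,0,0,0,0.0],[0,0,0,0,0,0,0.0],[0,0,0,0,0,0,0.0]],
])

```text
time_s: 7.05
tool_pos: [0.5022, -0.045, 0.2041]
tool_rot: [-179.9, -20.0, -2.3]
force: [0.0, 0.3, -0.8]
grip_width: 0.0191
grasp_force: 20.0
```

```bash
python3 - <<'E'
from h import *
r=read_camera('wrist');save('w2.png',r['frame'])
for n in ['test_pad','cap','dish']:
  for d in silhouettes('wrist',n)[:2]:print(n,d['p'],d['extent'])
T=capT(.5529,-.0481,-2.3)
for rr in (.018,.008):
    t=np.linspace(0,6.28,60);p=proj(r,np.stack([rr*np.cos(t),rr*np.sin(t),0*t+.008],1)@T[:3,:3].T+T[:3,3]);print(rr,p.min(0).round(1),p.max(0).round(1))
cd=[]
for c,z in (('top',.018),('scene',.018)):
    q=read_camera(c);e=silhouettes(c,'dish')[0]['extent']
    t=np.linspace(0,6.28,60)
    from scipy.optimize import least_squares
    P=np.vstack([np.stack([.042*np.cos(t),.042*np.sin(t),0*t+z],1) for z in (0,.018)])
    f=lambda s:(lambda p:np.r_[p.min(0)-e[:2],p.max(0)-e[2:]])(proj(q,P+[s[0],s[1],0]))
    s=least_squares(f,[.443,-.313]);print(c,e,s.x,s.fun.round(1));cd.append(s.x)
d=np.mean(cd,0)
o=get_obs();print(o['grip_width'],o['tool_pos'])
T1=mk([*d,.12],[180,0,-2.3]);rows(pose(),T1,15);rows(pose(),T1,20)
E
```

```text
test_pad 0.6 [303.0, 170.4, 336.3, 204.4]
cap 0.64 [55.1, 0.0, 158.0, 83.3]
cap 0.59 [278.5, 205.1, 358.7, 278.4]
dish 0.65 [499.9, 240.7, 566.0, 280.8]
0.018 [303.9 173.4] [338.  206.3]
0.008 [313.4 182.8] [328.5 197.4]
top [433.8, 222.2, 458.3, 247.2] [ 0.44110716 -0.32042756] [-3.1 -2.1  3.1  2.1]
scene [173.6, 242.1, 207.8, 272.0] [ 0.44013534 -0.31664613] [ 0.2 -0.8 -0.2  0.8]
0.019526707117605124 [ 0.50227694 -0.04505931  0.20404813]
15 rows of [-0.0044, 0.0184, 0.0049] [-0.0001, -0.0233, 0.0]
20 rows of [-0.0033, 0.0138, 0.0037] [-0.0001, -0.0175, 0.0]
```

View pics/w2.png

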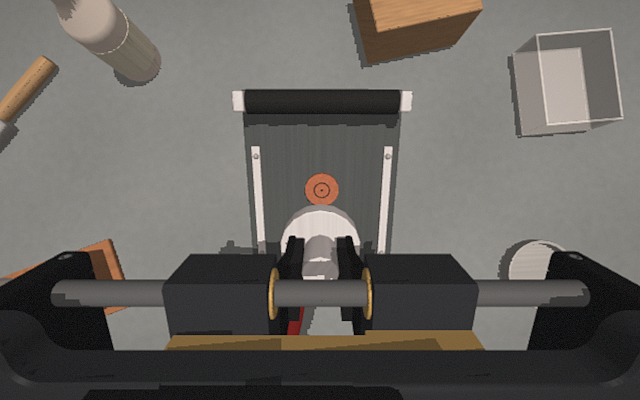

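The wrist image shows the bare reddish pad with its ring centre at (321.5,190), within 1 px of my estimate, and the cap is held in the fingers. Next I carry the cap to the dish.

Emit:
play_rows([
  [[-0.0033,0.0138,0.0037,0,-0.0175,0,0],[-0.0033,0.0138,0.0037,0,-0.0175,0,0],[-0.0033,0.0138,0.0037,0,-0.0175,0,0],[-0.0033,0.0138,0.0037,0,-0.0175,0,0],[-0.0033,0.0138,0.0037,0,-0.0175,0,0],[-0.0033,0.0138,0.0037,0,-0.0175,0,0],[-0.0033,0.0138,0.0037,0,-0.0175,0,0],[-0.0033,0.0138,0.0037,0,-0.0175,0,0],[-0.0033,0.0138,0.0037,0,-0.0175,0,0],[-0.0033,0.0138,0.0037,0,-0.0175,0,0]],
])

```text
time_s: 8.45
tool_pos: [0.4749, -0.1832, 0.1596]
tool_rot: [-179.9, -9.9, -2.3]
force: [-0.3, 0.7, -0.6]
grip_width: 0.019
grasp_force: 20.0
```

Emit:
play_rows([
  [[-0.0033,0.0138,0.0037,0,-0.0175,0,0],[-0.0033,0.0138,0.0037,0,-0.0175,0,0],[-0.0033,0.0138,0.0037,0,-0.0175,0,0],[-0.0033,0.0138,0.0037,0,-0.0175,0,0],[-0.0033,0.0138,0.0037,0,-0.0175,0,0],[-0.0033,0.0138,0.0037,0,-0.0175,0,0],[-0.0033,0.0138,0.0037,0,-0.0175,0,0],[-0.0033,0.0138,0.0037,0,-0.0175,0,0],[-0.0033,0.0138,0.0037,0,-0.0175,0,0],[-0.0033,0.0138,0.0037,0,-0.0175,0,0],[0,0,0,0,0,0,0],[0,0,0,0,0,0,0]],
])

```text
time_s: 9.65
tool_pos: [0.4404, -0.3186, 0.1196]
tool_rot: [-179.9, 0.0, -2.3]
force: [0.3, 0.3, 0.1]
grip_width: 0.0191
grasp_force: 20.0
```

```bash
python3 - <<'E'
from h import *
print(pose().round(4)[:3])
r=read_camera('wrist');print([ (d['p'],d['extent']) for d in silhouettes('wrist','dish')[:2]])
s=read_camera('scene');t=read_camera('top');a=r['frame'];b=cv2.resize(s['frame'][200:300,130:250],(400,333));c=cv2.resize(t['frame'][190:290,385:505],(400,333))
save('d.png',np.vstack([cv2.resize(a,(400,250)),b])if 0 else np.hstack([np.vstack([cv2.resize(a,(400,250)),np.zeros((83,400,3),np.uint8)]),b]))
th=np.linspace(0,6.28,60);p=proj(r,np.stack([.441+.038*np.cos(th),-.316+.038*np.sin(th),0*th+.018],1));print(p.min(0),p.max(0))
p=proj(s,np.array([[.441,-.316,.018],pose()[:3,3]-[0,0,.019]]));print((p-[130,200])*400/120)
E
```

```text
[[ 9.992e-01 -4.010e-02 -3.000e-04  4.404e-01]
 [-4.010e-02 -9.992e-01  1.900e-03 -3.186e-01]
 [-4.000e-04 -1.900e-03 -1.000e+00  1.196e-01]]
[(0.66, [273.1, 155.6, 360.9, 229.7])]
[276.11215711 159.77449907] [357.90328968 237.94422772]
[[201.48597382 183.89642474]
 [172.00496631 130.83721288]]
```

View pics/d.png

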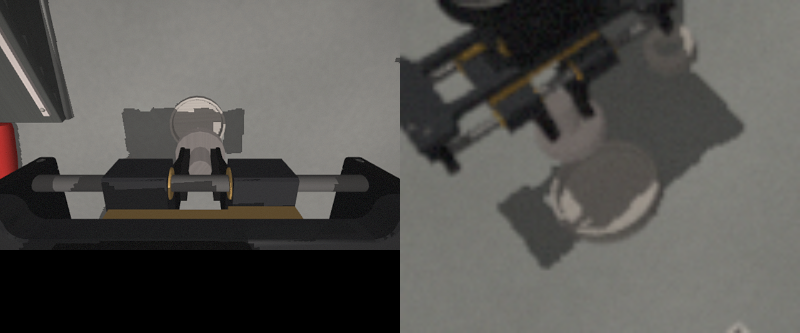

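The picture shows the dish centred at u≈317 in the wrist image (full size), which matches (0.441, −0.316). The cap hangs upright above it, so I lower it.

Emit:
play_rows([
  [[0.0005,-0.0026,0.01,0,0,0,0],[0,0,0.02,0,0,0,0],[0,0,0.02,0,0,0,0],[0,0,0.02,0,0,0,0],[0,0,0.01,0,0,0,0],[0,0,0.006,0,0,0,0],[0,0,0.004,0,0,0,0],[0,0,0.003,0,0,0,0],[0,0,0,0,0,0,0],[0,0,0,0,0,0,0]],
])

```text
time_s: 10.85
tool_pos: [0.4413, -0.3164, 0.0275]
tool_rot: [-180.0, -0.0, -2.3]
force: [-0.8, -0.5, -0.1]
grip_width: 0.0195
grasp_force: 20.0
```

Emit:
play_rows([
  [[0,0,0.001,0,0,0,0],[0,0,0.001,0,0,0,0],[0,0,0.001,0,0,0,0],[0,0,0,0,0,0,0]],
])

```text
time_s: 11.25
tool_pos: [0.441, -0.3161, 0.0239]
tool_rot: [-179.9, 0.0, -2.3]
force: [0.0, 0.5, -0.7]
grip_width: 0.0194
grasp_force: 20.0
```

Emit:
play_rows([
  [[0,0,0.001,0,0,0,0],[0,0,0,0,0,0,0]],
])

```text
time_s: 11.45
tool_pos: [0.441, -0.3162, 0.0238]
tool_rot: [-180.0, 0.0, -2.3]
force: [-2.3, 2.2, 6.6]
grip_width: 0.0193
grasp_force: 20.0
```

Emit:
play_rows([
  [[0,0,0,0,0,0,0.045],[0,0,0,0,0,0,0.045],[0,0,0,0,0,0,0.045],[0,0,-0.01,0,0,0,0.045],[0,0,-0.03,0,0,0,0.045],[0,0,-0.04,0,0,0,0.045],[0,0,-0.045,0,0,0,0.045],[0,0,-0.045,0,0,0,0.045],[0,0,-0.04,0,0,0,0.045],[0,0,-0.03,0,0,0,0.045],[0,0,0,0,0,0,0.045]],
])

```text
time_s: 12.55
tool_pos: [0.4433, -0.3176, 0.269]
tool_rot: [179.7, -0.5, -2.3]
force: [-0.1, -0.5, 0.8]
grip_width: 0.0449
grasp_force: 0.0
```

```bash
python3 - <<'E'
from h import *
for c in('wrist','scene'):
    r=read_camera(c);th=np.linspace(0,6.28,60)
    for n in('cap','dish'):print(c,n,[(round(d['p'],2),d['extent']) for d in silhouettes(c,n)[:2]])
    p=proj(r,np.array([.441,-.3162,0])+np.vstack([np.stack([a*np.cos(th),a*np.sin(th),0*th+z],1) for a,z in[(.025,.005),(.025,.019),(.01,.049)]]));print('pred',p.min(0),p.max(0))
rows(pose(),mk([.452,.248,.27],[180,0,18.4]),16)
E
```

```text
wrist cap [(0.58, [299.6, 154.6, 336.3, 190.5])]
wrist dish [(0.8, [286.4, 142.0, 347.8, 203.9])]
pred [300.29121035 153.4592727 ] [335.74765031 189.76540214]
scene cap [(0.66, [171.9, 239.9, 209.5, 272.1]), (0.59, [182.2, 245.8, 203.0, 264.3])]
scene dish [(0.82, [170.6, 241.6, 209.2, 272.8])]
pred [180.62987752 245.96543769] [201.0742468 266.1016614]
16 rows of [0.0053, -0.035, -0.0005] [-0.0002, 0.0001, -0.0225]
```

Emit:
play_rows([
  [[0.0053,-0.035,0,0,0,-0.0225,0.05],[0.0053,-0.035,0,0,0,-0.0225,0.05],[0.0053,-0.035,0,0,0,-0.0225,0.05],[0.0053,-0.035,0,0,0,-0.0225,0.05],[0.0053,-0.035,0,0,0,-0.0225,0.05],[0.0053,-0.035,0,0,0,-0.0225,0.05],[0.0053,-0.035,0,0,0,-0.0225,0.05],[0.0053,-0.035,0,0,0,-0.0225,0.05],[0.0053,-0.035,0,0,0,-0.0225,0.05],[0.0053,-0.035,0,0,0,-0.0225,0.05],[0.0053,-0.035,0,0,0,-0.0225,0.05],[0.0053,-0.035,0,0,0,-0.0225,0.05]],
])

```text
time_s: 14.05
tool_pos: [0.4683, 0.1075, 0.2624]
tool_rot: [-179.9, 0.1, 13.2]
force: [0.3, -0.2, 0.1]
grip_width: 0.0498
grasp_force: 0.0
```

Emit:
play_rows([
  [[0.0053,-0.035,0,0,0,-0.0225,0.05],[0.0053,-0.035,0,0,0,-0.0225,0.05],[0.0053,-0.035,0,0,0,-0.0225,0.05],[0.0053,-0.035,0,0,0,-0.0225,0.05],[0,0,0,0,0,0,0.05],[0,0,0,0,0,0,0.05],[0,0,0,0,0,0,0.05]],
])

```text
time_s: 14.75
tool_pos: [0.4532, 0.2453, 0.2627]
tool_rot: [-180.0, 0.1, 18.2]
force: [-0.1, 0.1, 0.3]
grip_width: 0.0505
grasp_force: 0.0
```

```bash
python3 - <<'E'
from h import *
r=read_camera('wrist');save('w3.png',cv2.resize(r['frame'][60:260,160:480],(800,500),interpolation=cv2.INTER_CUBIC));np.savez('w3',**r)
print(pose().round(4)[:3].tolist(),get_obs()['tool_rot'])
for n in('gauge','stand'):print(n,[(round(d['p'],2),d['extent']) for d in silhouettes('wrist',n)[:2]])
G=mk([.45,.247,.07],[0,0,18.4]);th=np.linspace(0,6.28,60)
for y in(-.012,.012):
    p=proj(r,np.stack([.028*np.cos(th),0*th+y,.04+.028*np.sin(th)],1)@G[:3,:3].T+G[:3,3]);print('pred',y,p.min(0),p.max(0))
S=G.copy();S[:3,3]=[.45,.24,.0]
print('stand top',proj(r,(np.array([[-35,-35,70],[35,-35,70],[35,35,70],[-35,35,70]])/1e3)@S[:3,:3].T+S[:3,3]).round(1).tolist())
E
```

```text
[[0.95, 0.3122, -0.0008, 0.4534], [0.3122, -0.95, 0.0001, 0.2451], [-0.0007, -0.0003, -1.0, 0.2629]] [-1.79980477e+02  4.28179406e-02  1.81947169e+01]
gauge [(0.79, [250.2, 248.5, 296.8, 332.2]), (0.76, [299.5, 164.5, 325.8, 214.6])]
stand [(0.86, [278.7, 136.9, 348.9, 209.8])]
pred -0.012 [327.87646118 163.41791454] [329.28616266 214.70565723]
pred 0.012 [305.3411581  163.44924239] [307.71895233 214.73125266]
stand top [[351.0, 209.3], [352.7, 153.8], [294.0, 153.8], [295.5, 209.4]]
```

View pics/w3.png

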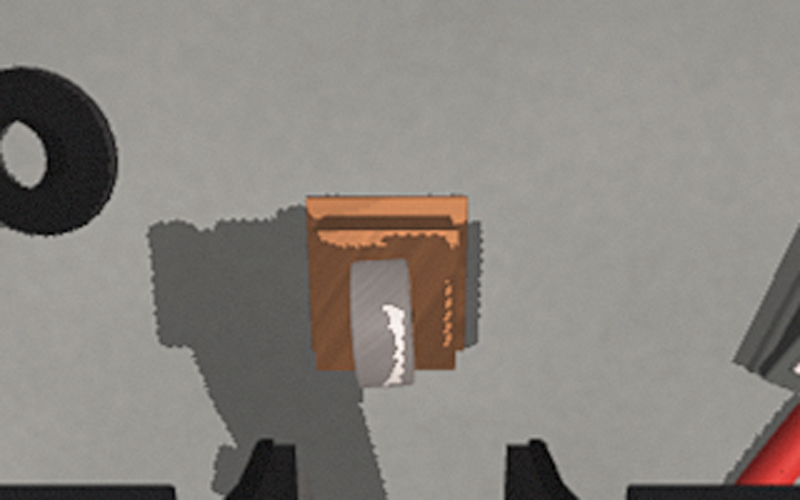

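The crop shows the small gauge's case on edge at about u 300–325, v 164–215 (full size) in the wooden stand. It sits about 5 px left of my estimate and looks slightly turned, so I'll fit its pose.

```bash
python3 - <<'E'
from h import *
from scipy.optimize import minimize
r=dict(np.load('w3.npz'))
S=8
f=r['frame'];x0,y0=285,150
c=f[y0:230,x0:345].astype(int)
sat=(c.max(2)-c.min(2))
M=((sat<25)&(c.sum(2)>330))
n,l,st,_=cv2.connectedComponentsWithStats(M.astype(np.uint8)); 
for s in st[1:]: 
    if s[4]>60: print(s)
ds=[d for d in silhouettes('wrist','gauge') if d['extent'][1]<230][0]['pixels'][y0:230,x0:345]
th=np.linspace(0,2*np.pi,80)
P=np.vstack([np.stack([.028*np.cos(th),0*th+y,.04+.028*np.sin(th)],1) for y in(-.012,.012)])
def ren(q):
    G=mk([q[0],q[1],.07],[0,0,q[2]]);p=proj(r,P@G[:3,:3].T+G[:3,3])-[x0,y0]
    h=cv2.convexHull(((p+.5)*S).astype(np.float32));im=np.zeros((80*S,60*S),np.uint8);cv2.fillConvexPoly(im,h.round().astype(int),255)
    return cv2.resize(im,(60,80),interpolation=cv2.INTER_AREA)/255.
i=[k for k in range(1,n) if st[k,4]>60]
k=max(i,key=lambda k:(l==k)[ds>0].sum());C=(l==k)&(cv2.dilate(ds.astype(np.uint8),np.ones((5,5)))>0)
for nm,m in(('net',ds),('col',C)):
    best=min((minimize(lambda q:np.abs(ren([q[0]/100,q[1]/100,q[2]*10])-m).sum(),[44.86,25.14,y/10],method='Nelder-Mead',options=dict(initial_simplex=np.array([[44.8,25.1,y/10],[45.4,25.1,y/10],[44.8,25.7,y/10],[44.8,25.1,y/10+.6]]))) for y in(14,18,22,26)),key=lambda s:s.fun)
    q=best.x;print(nm,m.sum(),q[0]/100,q[1]/100,q[2]*10,best.fun)
rows(pose(),mk([q[0]/100,q[1]/100,pose()[2,3]],[180,0,q[2]*10]),1)
E
```

```text
[  15   14   45   66 1921]
net 1196 0.4488734869685511 0.2521031015152627 21.473924096304316 46.819607843137256
col 1208 0.44732794080336286 0.2513917831901351 22.31333962670915 69.4078431372549
1 rows of [-0.004, -0.0074, 0.0] [-0.0004, -0.0001, -0.0714]
```

Emit:
play_rows([
  [[-0.0026,-0.0079,0,0,0,-0.066,0.05],[0,0,0.02,0,0,0,0.05],[0,0,0.03,0,0,0,0.05],[0,0,0.03,0,0,0,0.05],[0,0,0.03,0,0,0,0.05],[0,0,0.025,0,0,0,0.05],[0,0,0.02,0,0,0,0.05],[0,0,0.01,0,0,0,0.05],[0,0,0.005,0,0,0,0.05],[0,0,0,0,0,0,0.05],[0,0,0,0,0,0,0.05]],
], force=15)

```text
time_s: 16.05
tool_pos: [0.4487, 0.254, 0.0944]
tool_rot: [-180.0, -0.1, 22.1]
force: [-0.7, 0.4, 0.7]
grip_width: 0.0501
grasp_force: 0.0
```

Emit:
play_rows([
  [[0,0,0,0,0,0,0.03],[0,0,0,0,0,0,0.026],[0,0,0,0,0,0,0.022],[0,0,0,0,0,0,0.0],[0,0,0,0,0,0,0.0],[0,0,0,0,0,0,0.0]],
])

```text
time_s: 16.65
tool_pos: [0.4482, 0.2535, 0.0936]
tool_rot: [-180.0, -0.0, 22.1]
force: [-0.4, -0.7, 1.1]
grip_width: 0.0238
grasp_force: 15.0
```

Emit:
play_rows([
  [[0,0,0,0,0,0,0],[0,0,0,0,0,0,0],[0,0,-0.005,0,0,0,0],[0,0,-0.01,0,0,0,0],[0,0,-0.015,0,0,0,0],[0,0,-0.02,0,0,0,0],[0,0,-0.03,0,0,0,0],[0,0,-0.03,0,0,0,0],[0,0,-0.03,0,0,0,0],[0,0,-0.03,0,0,0,0],[0,0,0,0,0,0,0],[0,0,0,0,0,0,0]],
], force=40)

```text
time_s: 17.85
tool_pos: [0.4481, 0.2539, 0.2645]
tool_rot: [-180.0, -0.1, 22.2]
force: [-0.4, 1.0, -1.9]
grip_width: 0.0235
grasp_force: 40.0
```

```bash
python3 - <<'E'
from h import *
o=get_obs();print(o['tool_pos'],o['tool_rot'],o['grip_width'],o['force'],o['wrist_torque'])
# nose tip in tool frame assumed [0,0,.0236+.052]; pad T
pad=capT(.5529,-.0483,-2.3)@mk([0,0,.008],[0,0,0])
T1=pad@mk([0,0,.0756+.06],[180,0,0]);print(T1[:3,3]);rows(pose(),T1,16)
ims=[]
for c in('scene','top'):
    r=read_camera(c);p=proj(r,np.array([pose()[:3,3],(pose()@[0,0,.0756,1])[:3],(pose()@[0,0,-.0164,1])[:3]]));print(c,p.round(1).tolist())
    u,v=p[1].astype(int);u=max(u,60);f=r['frame'][v-60:v+30,u-60:u+60];ims.append(cv2.resize(f,(400,300),interpolation=cv2.INTER_CUBIC));print('origin',u-60,v-60)
save('g.png',np.hstack(ims))
E
```

```text
[0.44810448 0.25394351 0.26449807] [-1.79978450e+02 -1.24768806e-01  2.21528499e+01] 0.02349885784319633 [-0.41782464  0.96689635 -1.90651034] [-0.0191447   0.03360389  0.0015783 ]
[ 0.50369954 -0.04632391  0.19989392]
16 rows of [-0.0008, 0.0191, 0.0042] [-0.0047, 0.0214, 0.0264]
scene [[346.6, 83.1], [344.9, 104.7], [347.0, 78.1]]
origin 284 44
top [[228.2, 235.9], [235.5, 235.0], [226.5, 236.1]]
origin 175 175
```

View pics/g.png

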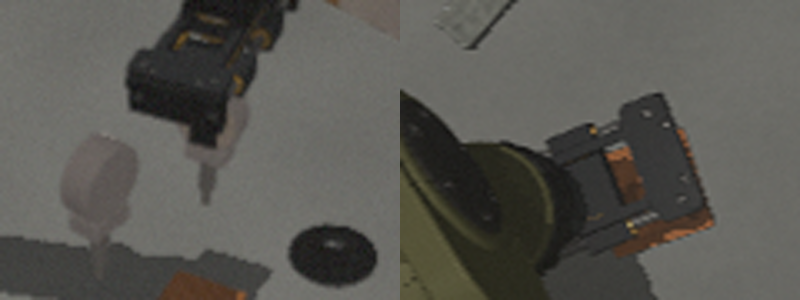

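In the crop the gauge hangs upright from the fingers, clear of the stand. Its nose tip is at about (345.8,105.8) in scene, within about 1 px of the prediction. Next I move above the pad, tilted square to it.

Emit:
play_rows([
  [[-0.0008,0.0191,0.0042,-0.0047,0.0214,0.0264,0],[-0.0008,0.0191,0.0042,-0.0047,0.0214,0.0264,0],[-0.0008,0.0191,0.0042,-0.0047,0.0214,0.0264,0],[-0.0008,0.0191,0.0042,-0.0047,0.0214,0.0264,0],[-0.0008,0.0191,0.0042,-0.0047,0.0214,0.0264,0],[-0.0008,0.0191,0.0042,-0.0047,0.0214,0.0264,0],[-0.0008,0.0191,0.0042,-0.0047,0.0214,0.0264,0],[-0.0008,0.0191,0.0042,-0.0047,0.0214,0.0264,0]],
])

```text
time_s: 18.75
tool_pos: [0.4876, 0.1051, 0.2294]
tool_rot: [179.0, -9.9, 10.0]
force: [-0.3, 0.2, -1.9]
grip_width: 0.0239
grasp_force: 40.0
```

Emit:
play_rows([
  [[-0.0008,0.0191,0.0042,-0.0047,0.0214,0.0264,0],[-0.0008,0.0191,0.0042,-0.0047,0.0214,0.0264,0],[-0.0008,0.0191,0.0042,-0.0047,0.0214,0.0264,0],[-0.0008,0.0191,0.0042,-0.0047,0.0214,0.0264,0],[-0.0008,0.0191,0.0042,-0.0047,0.0214,0.0264,0],[-0.0008,0.0191,0.0042,-0.0047,0.0214,0.0264,0],[-0.0008,0.0191,0.0042,-0.0047,0.0214,0.0264,0],[-0.0008,0.0191,0.0042,-0.0047,0.0214,0.0264,0],[0,0,0,0,0,0,0],[0,0,0,0,0,0,0],[0,0,0,0,0,0,0]],
])

```text
time_s: 19.85
tool_pos: [0.5028, -0.0452, 0.1988]
tool_rot: [-180.0, -19.9, -2.2]
force: [0.1, -0.1, -1.5]
grip_width: 0.0237
grasp_force: 40.0
```

```bash
cat > n.py <<'E'
from h import *
import sys
o=get_obs();print(o['tool_pos'],o['tool_rot'],o['force'])
pad=capT(.5529,-.0483,-2.3)@mk([0,0,.008],[0,0,0])
T=np.linalg.inv(pad)@pose();tip=pose()@[0,0,.0756,1]
print('TCP in pad',T[:3,3].round(4),'tip in pad',(np.linalg.inv(pad)@tip)[:3].round(4), 'axis',T[:3,2].round(4))
ims=[]
for c in('scene','wrist'):
    r=read_camera(c);p=proj(r,np.array([tip[:3],pad[:3,3]]));print(c,'tip,pad',p.round(1).tolist())
    w,h=(40,30) if c=='scene' else (60,45)
    u,v=p[1].astype(int);f=r['frame'][v-h:v+h,u-w:u+w];ims.append(cv2.resize(f,(400,300),interpolation=cv2.INTER_CUBIC));print('origin',u-w,v-h,'scale',200/w)
save(sys.argv[1],np.hstack(ims))
E
python3 n.py n1.png
```

```text
[ 0.50275308 -0.04518423  0.19881721] [-179.97779749  -19.88014359   -2.23004085] [ 0.05097167 -0.13379762 -1.49056144]
TCP in pad [-0.0013  0.0011  0.1349] tip in pad [-0.0015  0.0012  0.0593] axis [-3.e-03  8.e-04 -1.e+00]
scene tip,pad [[286.9, 191.8], [292.9, 209.4]]
origin 252 179 scale 5.0
wrist tip,pad [[319.7, 210.5], [321.0, 190.2]]
origin 260 145 scale 3.3333333333333335
```

View pics/n1.png

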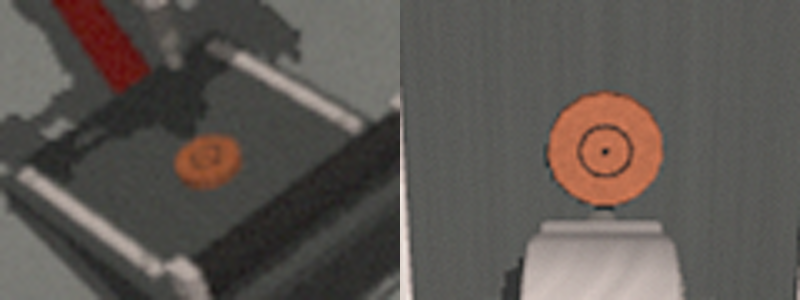

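In the wrist crop the ring dot is at full-size (321.5,190.3), and the nose just shows at u≈321. In scene the tip is at (287.4,192.2) and the dot at (293.4,210.4). All agree with the predictions to within 1 px, so I make a small correction and descend.

Emit:
play_rows([
  [[0.0015,0.0016,0,0,0.003,0,0],[0,0,0.01,0,0,0,0],[0,0,0.015,0,0,0,0],[0,0,0.012,0,0,0,0],[0,0,0.008,0,0,0,0],[0,0,0.005,0,0,0,0],[0,0,0,0,0,0,0],[0,0,0,0,0,0,0],[0,0,0,0,0,0,0]],
])

```text
time_s: 20.85
tool_pos: [0.5216, -0.0488, 0.1532]
tool_rot: [180.0, -20.2, -2.3]
force: [0.0, -0.4, -1.5]
grip_width: 0.0241
grasp_force: 40.0
```

```bash
python3 n.py n2.png
```

```text
[ 0.52164182 -0.04882199  0.15322822] [179.98232297 -20.16040557  -2.32496171] [ 0.04965227 -0.39539389 -1.53117306]
TCP in pad [ 0.0009 -0.0018  0.0856] tip in pad [ 0.0011 -0.0018  0.01  ] axis [ 1.9e-03 -5.0e-04 -1.0e+00]
scene tip,pad [[291.6, 207.2], [292.9, 209.4]]
origin 252 179 scale 5.0
wrist tip,pad [[319.7, 210.2], [317.6, 207.7]]
origin 257 162 scale 3.3333333333333335
```

View pics/n2.png

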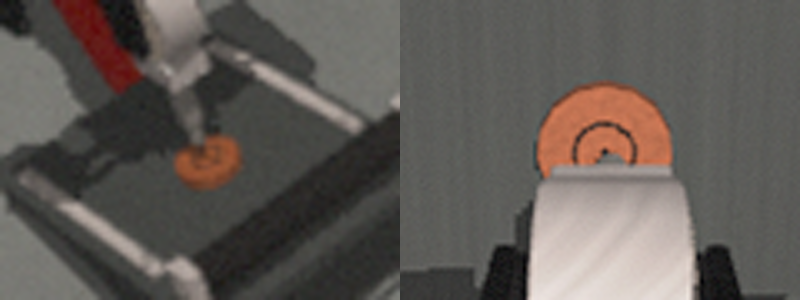

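In the wrist crop the ring dot is at (318.5,207.3), just in front of the nose (u≈320). In scene the tip is directly over the ring at about (292,209). I shift slightly and go down in small steps, watching the force.

Emit:
play_rows([
  [[-0.0005,-0.0012,0.002,0,-0.001,0,0],[0,0,0.002,0,0,0,0],[0,0,0.002,0,0,0,0],[0,0,0.002,0,0,0,0],[0,0,0,0,0,0,0],[0,0,0,0,0,0,0]],
])

```text
time_s: 21.55
tool_pos: [0.5236, -0.0477, 0.1448]
tool_rot: [-180.0, -20.0, -2.3]
force: [0.4, -0.3, -2.4]
grip_width: 0.0235
grasp_force: 40.0
```

Emit:
play_rows([
  [[0,0,0.002,0,0,0,0],[0,0,0.002,0,0,0,0],[0,0,0,0,0,0,0],[0,0,0,0,0,0,0]],
])

```text
time_s: 21.95
tool_pos: [0.5251, -0.0477, 0.1413]
tool_rot: [-180.0, -20.1, -2.3]
force: [0.9, -0.1, -0.9]
grip_width: 0.024
grasp_force: 40.0
```

```bash
cat > m.py <<'E'
from h import *
pad=capT(.5529,-.0483,-2.3)@mk([0,0,.008],[0,0,0])
F=[];X=[];A=[]
for i in range(8):
    read_camera('top');o=get_obs();T=np.linalg.inv(pad)@pose();F.append(pad[:3,:3].T@o['force']);X.append((T@[0,0,.0756,1])[:3]);A.append(T[:3,2])
print('F',np.mean(F,0).round(2),np.std(F,0).round(2),'tip',np.mean(X,0).round(4),np.std(X,0).round(4),'axis',np.mean(A,0).round(4),o['time_s'])
E
python3 m.py
```

```text
F [-0.06  0.25 -0.62] [0.28 0.51 0.54] tip [ 0.     -0.0006 -0.0024] [0. 0. 0.] axis [ 1.e-04 -2.e-04 -1.e+00] 22.35
```

Emit:
play_rows([
  [[0,0,0.0015,0,0,0,0],[0,0,0.0015,0,0,0,0],[0,0,0.0015,0,0,0,0],[0,0,0.001,0,0,0,0],[0,0,0,0,0,0,0],[0,0,0,0,0,0,0],[0,0,0,0,0,0,0]],
])

```text
time_s: 23.05
tool_pos: [0.527, -0.0478, 0.1362]
tool_rot: [180.0, -20.1, -2.3]
force: [-1.6, 0.3, 2.3]
grip_width: 0.024
grasp_force: 40.0
```

```bash
python3 m.py; python3 n.py n3.png
```

```text
F [-0.25 -0.16  2.15] [0.52 0.52 0.37] tip [ 0.     -0.0006 -0.0079] [0. 0. 0.] axis [ 1.e-04 -2.e-04 -1.e+00] 23.45
[ 0.52695266 -0.04780485  0.13610384] [179.99611545 -20.05983772  -2.32696182] [-1.3181346  -0.35078847  1.29290103]
TCP in pad [ 0.     -0.0005  0.0677] tip in pad [ 0.     -0.0006 -0.0079] axis [ 1.e-04 -2.e-04 -1.e+00]
scene tip,pad [[293.5, 211.8], [292.9, 209.4]]
origin 252 179 scale 5.0
wrist tip,pad [[319.7, 210.3], [319.0, 213.5]]
origin 259 168 scale 3.3333333333333335
```

View pics/n3.png

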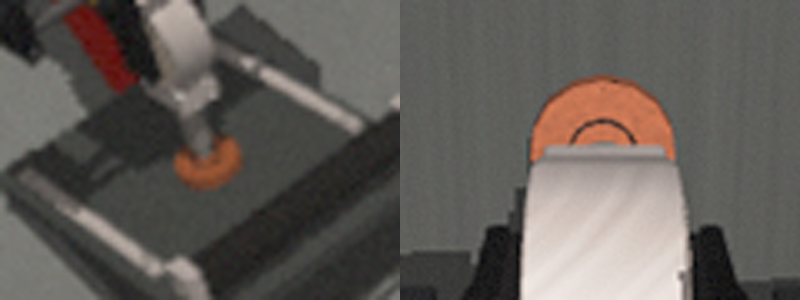

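The nose is pressed in about 7.9 mm at about 3.9 N, after subtracting the gauge's weight. In scene the tip at about (292.6,210.4) sits on the ring's dot (293.4,210.4), and it is centred sideways in the wrist view. The tool axis is square to the pad.

```bash
python3 -c "
from cell import *
print(sign_off())"
```

```text
the job is handed in; nothing more can be done
None
```

The cap is upright in the dish, and I handed in still holding the gauge square on the pad's centre at about 3.9 N with the nose about 8 mm in; the clock read about 23.5 s and no verdict came back.

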